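# Shingle the measured sample plates in the row tray

### The arm

A 6-joint arm with a two-finger parallel gripper is mounted at the origin on the work surface. World frame = base frame: x ahead of the robot, y to its left, z up, the work surface at z = 0. Lengths are in m, angles in degrees, forces in N, time in s.
With the tool pointing down it reaches from about 0.3 to 0.75 m from the base axis. Payload 8.5 kg.
Tool frame: the origin (TCP) lies on the centre line of the jaws, within the pads' length; the fingertips stand 19 mm ahead of it and the grasp point (between the pads) is the TCP; z points along the fingers, x is the direction in which the jaws open and shut, and the axes are right-handed (so a half turn about z gives the same grasp; the last joint's range is limited). The gripper opens to 85 mm and grips with 20 to 120 N. Pads are 22 mm wide; open, the fingers measure 114 mm over their backs; the gripper's body (76 mm by 85 mm) begins 54 mm behind the grasp point. The pads swing forward as they close: fully open they stand 13 mm farther back than shut.
Start: joints at [-84.872, 21.807, 74.336, -0, 83.858, -12.336], TCP at [0.165, -0.525, 0.25] pointing down, gripper open.
Joint ranges: [-178.18, 178.18], [-50.72, 133.34], [12.68, 142.11], [-81.47, 261.47], [9.98, 163.14], [-165.26, 165.26]. Speed limits (degrees/s): [136.94, 136.94, 180, 180, 180, 180].

### API

Orientations are given as a 3x3 rotation matrix whose columns are the frame's x, y, z axes.
In Python, from rig import env, cams, order gives the robot as it stands.
- The arm moves only by the tool step_arm, never from a script. Its argument "steps" is a list of rows, each an object with "xyz": the shift along the tool's x, y, z normalised to -1 to 1, where 1 is 0.04 m, a list of three; "turn": the turn, a rotation vector about the tool's x, y, z normalised to -1 to 1, where 1 is 0.08 rad, a list of three; "gripper": the gripper command: -1 is shut, 1 is fully open, values between are in proportion. A call has 1 to 20 rows; each row shifts and turns the commanded pose from where the row before left it, along the tool's axes as they then stand; what a row does not reach is not made up. A row lasts 1/12 s, in which the tool goes at most 41.7 mm and 7.16 degrees, less where a joint would pass 70% of its speed; a pose out of reach is approached as far as the arm can. A call with a number of a shift or a turn outside -1 to 1 is refused whole. A call with a gripper value outside its range is refused whole. The fingers move at their own pace and stop on an object; "squeeze" is the grip in N (left out, the last holds). Time passes only in rows, so rows that do not move let the fingers close. It gives the time, the measured TCP pose, the force and the opening at its end, in the units of the state.
- env.observe(): the state, without advancing time (a new reading comes with each control period).
- cams.get_image(name): name is "scene" or "side" or "wrist"; returns (picture, depth): 420x560x3 uint8, red, green, blue; 420x560 float32, m along the optical axis (not along the pixel's ray), 0 where there is no reading.
- cams.camera_info(name): a dict with "fx", "fy", "cx", "cy" (pixels), "extrinsics" (4x4, takes a point from camera to world coordinates). Camera axes: x right, y down, z forward; pixel columns grow to the right and rows downward; lengths in m; the calibration is good to about 2 mm. A picture is of the moment at which its call begins: read the wrist's pose just before it. camera_info takes no time and is no camera call; for the wrist camera it gives the pose at the moment of the call.
- order.close_job(): hands the job in, once; it reports no verdict.
The state is a dict: "time_s": time; "q": joint angles; "qvel": joint speeds; "joint_efforts": joint torques, N m; "position": TCP position; "tool_rot": TCP orientation; "ft_force": force on the tool from outside, world axes, zero at the start; "wrist_torque": the same for the moment, N m; "grip_width": finger opening in m.
Only numpy, scipy, OpenCV 4.12 (cv2) and the standard library are available. Lean on these libraries where they do the work, as an engineer would, in place of code of your own. Each camera call takes 0.05 s, during which the arm holds its last target. There are 200 camera calls.

### The job

One two-hole steel plate already lies against the fixed end of the sample tray; carry on the row with the two matching plates from the light plate, shingled lengthwise in a straight line down the middle of the tray: each rests on the free end of the plate before it, overlapping by about a third of its length, with its other end down on the tray floor. Set them down gently, without dropping them or shifting the first plate. When both lie there, slide the tray's cross-stop up until it just touches the last plate, and leave everything else on the bench as it lies.

Things in the scene. Friction and masses are not known exactly. Their poses are not given: they have to be found in the camera images.
- tray: Open aluminium row tray with a dark floor, fixed to the bench. Inside 120 mm wide (its x) and 400 mm long (its y); origin at the centre of its underside; floor top at z = 5 mm, side walls 20 mm high and 6 mm thick. The fixed end wall (inner face at y = -200 mm, 24 mm high) is where the row begins; the row grows along the tray's +y. It may stand left or right of the light plate.
- first_c (a point): Centre of the first plate, which already lies flat on the tray floor, one end against the fixed end wall: a rectangular steel plate, 120 mm long, 46 mm wide, 8 mm thick, about 0.3 kg, with two 22 mm holes through its face, 72 mm apart, on the long centre line. Its y axis is its length, z its thickness.
- plate_a_c (a point): Centre (half-way up) of one of the two loose steel plates on the light plate, to be laid in the tray; either may go first. 120 mm long, 46 mm wide, 8 mm thick, about 0.3 kg, with two 22 mm holes through its face, 72 mm apart, on the long centre line. Its y axis is its length, x its width, z its thickness; the two ends are alike.
- plate_b_c (a point): Centre of the other loose steel plate, the same in every way.
- stop (a joint): How far the tray's cross-stop has been slid towards the fixed end, m (0 = far end, at most 0.14). It slides along the tray's -y with about 2 N of friction and stays where it is left.
- stop_face (a point): Centre of the flat face of the cross-stop that looks at the row (towards the tray's -y), 12 mm above the tray's underside; its axes are the tray's. The stop is an aluminium bar across the tray, 16 mm thick, reaching from 8 to 26 mm above the tray's underside, with shoes that ride on the side walls and reach 30 mm.
- stop_knob (a point): Centre of the stop's black round knob, 24 mm in diameter and 24 mm tall, upright on the middle of the bar; its lower rim is 3 mm above the bar's top, and this point is 41 mm above the tray's underside and 8 mm behind the stop's face.
- light_plate: Flat white-topped light plate in an aluminium frame, fixed, 220 mm (x) by 300 mm (y), 18 mm thick; origin at the centre of its underside. Its +y end also carries the flange and the ring gauge.
- flange: Round steel flange on the light plate, 72 mm in diameter, 10 mm thick, with a hole: leave alone. Origin at the centre of its underside.
- ring_gauge: Dark steel ring gauge on the light plate, 52 mm in diameter, 24 mm tall: leave alone.
- caliper: Caliper, 235 mm long, lying just behind the tray and the light plate: leave alone.
- square: Steel engineer's square, 100 by 170 mm, lying at the back: leave alone.
- vblock: Dark steel V-block, 70 by 50 by 48 mm, at the back: leave alone.
- bottle: White wash bottle, 68 mm in diameter, 147 mm tall, at the back: leave alone.

How it is judged (in metres and radians):
On the way, in this order (a step that is already met when the one before it is completed fails the run):
1. one plate lies shingled on the first plate and is let go (distance of first_c from where it was at the start of the episode below 0.01 m and angle between first_c's own z axis and vertical below 0.04 rad and ((horizontal distance between plate_a_c and first_c between 0.066 and 0.094 m and x of plate_a_c in the frame of tray between -0.015 and 0.015 m and angle between the y axis of plate_a_c and the y axis of tray, either way round below 0.12 rad and angle between plate_a_c's own z axis and vertical between 0.05 and 0.18 rad and z of plate_a_c in the frame of tray below 0.025 m and contact force between the fingers and plate_a below 0.3 N and linear speed of plate_a below 0.02 m/s and y of plate_a_c in the frame of tray above -0.1 m) or (horizontal distance between plate_b_c and first_c between 0.066 and 0.094 m and x of plate_b_c in the frame of tray between -0.015 and 0.015 m and angle between the y axis of plate_b_c and the y axis of tray, either way round below 0.12 rad and angle between plate_b_c's own z axis and vertical between 0.05 and 0.18 rad and z of plate_b_c in the frame of tray below 0.025 m and contact force between the fingers and plate_b below 0.3 N and linear speed of plate_b below 0.02 m/s and y of plate_b_c in the frame of tray above -0.1 m))), for 0.2 s.
2. the other plate lies shingled on that one and is let go (distance of first_c from where it was at the start of the episode below 0.01 m and angle between first_c's own z axis and vertical below 0.04 rad and ((horizontal distance between plate_a_c and first_c between 0.066 and 0.094 m and x of plate_a_c in the frame of tray between -0.015 and 0.015 m and angle between the y axis of each of plate_a_c, plate_b_c and the y axis of tray, either way round below 0.12 rad and angle between plate_a_c's own z axis and vertical between 0.05 and 0.18 rad and z of each of plate_a_c, plate_b_c in the frame of tray below 0.025 m and contact force between the fingers and plate_a below 0.3 N and linear speed of each of plate_a, plate_b below 0.02 m/s and y of plate_a_c in the frame of tray above -0.1 m and horizontal distance between plate_b_c and plate_a_c between 0.066 and 0.094 m and x of plate_b_c in the frame of tray between -0.015 and 0.015 m and angle between plate_b_c's own z axis and vertical between 0.05 and 0.18 rad and contact force between the fingers and plate_b below 0.3 N and y of plate_b_c in the frame of tray above -0.03 m) or (horizontal distance between plate_b_c and first_c between 0.066 and 0.094 m and x of plate_b_c in the frame of tray between -0.015 and 0.015 m and angle between the y axis of each of plate_b_c, plate_a_c and the y axis of tray, either way round below 0.12 rad and angle between plate_b_c's own z axis and vertical between 0.05 and 0.18 rad and z of each of plate_b_c, plate_a_c in the frame of tray below 0.025 m and contact force between the fingers and plate_b below 0.3 N and linear speed of each of plate_b, plate_a below 0.02 m/s and y of plate_b_c in the frame of tray above -0.1 m and horizontal distance between plate_a_c and plate_b_c between 0.066 and 0.094 m and x of plate_a_c in the frame of tray between -0.015 and 0.015 m and angle between plate_a_c's own z axis and vertical between 0.05 and 0.18 rad and contact force between the fingers and plate_a below 0.3 N and y of plate_a_c in the frame of tray above -0.03 m))), for 0.2 s.
At the end, for the whole second after the job is handed in: First plate flat, within 10 mm of its start. Second leans on it, third on the second: centres 66-94 mm apart, within 15 mm of the tray's centre line, square within 0.12 rad, tilted 0.05-0.18 rad, outer end on the floor. Stop face within 8 mm of the last plate's end. All released, at rest (distance of first_c from where it was at the start of the episode below 0.01 m and angle between first_c's own z axis and vertical below 0.04 rad and linear speed of first below 0.02 m/s and ((horizontal distance between plate_a_c and first_c between 0.066 and 0.094 m and x of plate_a_c in the frame of tray between -0.015 and 0.015 m and angle between the y axis of each of plate_a_c, plate_b_c and the y axis of tray, either way round below 0.12 rad and angle between plate_a_c's own z axis and vertical between 0.05 and 0.18 rad and z of each of plate_a_c, plate_b_c in the frame of tray below 0.025 m and contact force between the fingers and plate_a below 0.3 N and linear speed of each of plate_a, plate_b below 0.02 m/s and y of plate_a_c in the frame of tray above -0.1 m and horizontal distance between plate_b_c and plate_a_c between 0.066 and 0.094 m and x of plate_b_c in the frame of tray between -0.015 and 0.015 m and angle between plate_b_c's own z axis and vertical between 0.05 and 0.18 rad and contact force between the fingers and plate_b below 0.3 N and y of plate_b_c in the frame of tray above -0.03 m and y of plate_b_c in the frame of stop_face between -0.068 and -0.054 m) or (horizontal distance between plate_b_c and first_c between 0.066 and 0.094 m and x of plate_b_c in the frame of tray between -0.015 and 0.015 m and angle between the y axis of each of plate_b_c, plate_a_c and the y axis of tray, either way round below 0.12 rad and angle between plate_b_c's own z axis and vertical between 0.05 and 0.18 rad and z of each of plate_b_c, plate_a_c in the frame of tray below 0.025 m and contact force between the fingers and plate_b below 0.3 N and linear speed of each of plate_b, plate_a below 0.02 m/s and y of plate_b_c in the frame of tray above -0.1 m and horizontal distance between plate_a_c and plate_b_c between 0.066 and 0.094 m and x of plate_a_c in the frame of tray between -0.015 and 0.015 m and angle between plate_a_c's own z axis and vertical between 0.05 and 0.18 rad and contact force between the fingers and plate_a below 0.3 N and y of plate_a_c in the frame of tray above -0.03 m and y of plate_a_c in the frame of stop_face between -0.068 and -0.054 m))); the robot touches nothing.
It fails at once if a plate is dropped or thrown into the tray: within 35 mm of the tray's underside it moves faster than 0.5 m/s ((x of plate_a_c in the frame of tray between -0.06 and 0.06 m and y of plate_a_c in the frame of tray between -0.2 and 0.2 m and z of plate_a_c in the frame of tray below 0.035 m and linear speed of plate_a above 0.5 m/s) or (x of plate_b_c in the frame of tray between -0.06 and 0.06 m and y of plate_b_c in the frame of tray between -0.2 and 0.2 m and z of plate_b_c in the frame of tray below 0.035 m and linear speed of plate_b above 0.5 m/s)).
It fails at once if another thing on the bench is displaced by more than 25 mm (distance of any of flange, ring_gauge, caliper, square, vblock, bottle from where it was at the start of the episode above 0.025 m).
It also fails if it takes over 61 s, if anything falls off the work surface, if the arm or the gripper's body presses on something with over 40 N, if the wrist force passes 120 N, or if a joint passes its speed limit or range.

## Working session

There is one attempt and no reset: what is moved stays moved. The work goes in short steps, Python scripts to look and compute and a tool call to move; the robot and the scene stay as the last step left them, time stands still between calls to the robot, and variables do not carry over. Pictures are saved under pics/ and viewed, about 8 in all and at most 12, crops included, and the job is handed in when it is done.

Besides the shell and the picture viewer there is one more tool, called after "Call:" as a command line: name --argument value ..., lists and objects as JSON in quotes. step_arm: Moves the arm, as the interface text tells. Scaled input: -1 to 1 covers 0.04 m each way for a shift and 0.08 rad each way for a turn. Its arguments: {"type":"object","properties":{"steps":{"type":"array"},"squeeze":{"type":"number"}},"required":["steps"]}

```bash
ls; mkdir -p pics; python3 - <<'E'
from rig import env,cams
import cv2,numpy as np
s=env.observe();print(s['time_s'],s['position'],s['tool_rot'],s['grip_width'])
for n in ("scene","side"):
    im,d=cams.get_image(n);cv2.imwrite(f'pics/{n}0.png',im[:,:,::-1]);np.savez(f'pics/{n}0.npz',im=im,d=d)
    c=cams.camera_info(n);print(n,c['fx'],c['cx'],c['cy'],np.round(c['extrinsics'],3).tolist())
E
```

```text
pics
0.0 [ 0.16504464 -0.52436479  0.24971928] [[ 3.00156665e-01 -9.53889911e-01 -1.15767474e-04]
 [-9.53888855e-01 -3.00156509e-01  1.45685003e-03]
 [-1.42442291e-03 -3.26853943e-04 -9.99998932e-01]] 0.08577780092403685
scene 543.7720905728651 279.2696445485353 213.56949082506176 [[-0.628, 0.654, -0.421, 1.16], [0.778, 0.519, -0.354, 0.495], [-0.013, -0.55, -0.835, 1.173], [0.0, 0.0, 0.0, 1.0]]
side 417.59656087334105 278.5344736915704 207.87431723618124 [[-0.719, -0.415, 0.558, 0.007], [-0.695, 0.444, -0.566, 0.611], [-0.013, -0.795, -0.607, 0.677], [0.0, 0.0, 0.0, 1.0]]
```

View pics/scene0.png

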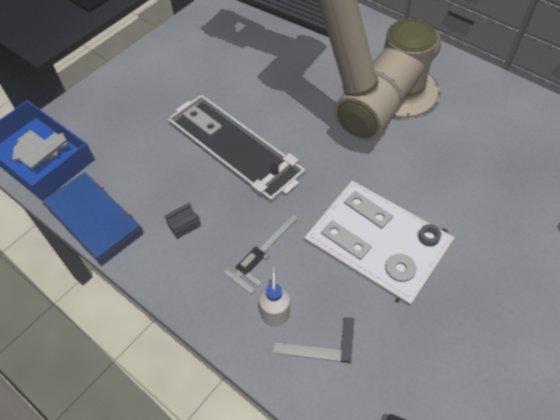

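View pics/side0.png

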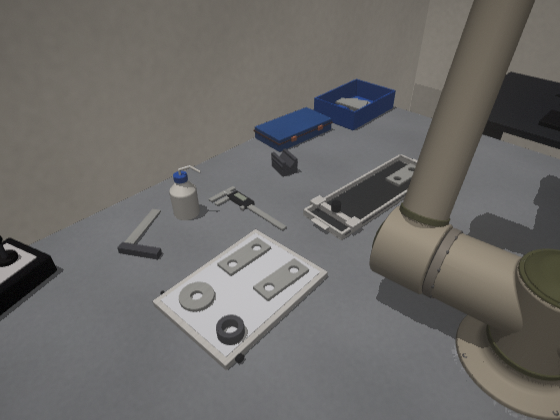

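The scene view shows the tray with its fixed end at upper left (~185,105), the first plate at (204,118) and the stop and knob at (275,170). The two loose plates are at (368,208) and (346,239) on the light plate, with the flange and ring at (400,267) and (429,235). The side view agrees. Next I measure.

```bash
cat > h.py <<'E'
import numpy as np,cv2
from rig import env,cams
def world(c,uv,z):
    """pixels (N,2) -> points on the plane at height z"""
    E=np.array(c['extrinsics']);uv=np.asarray(uv,float).reshape(-1,2)
    r=np.c_[(uv[:,0]-c['cx'])/c['fx'],(uv[:,1]-c['cy'])/c['fy'],np.ones(len(uv))]@E[:3,:3].T
    return E[:3,3]+r*((z-E[2,3])/r[:,2])[:,None]
def blobs(mask,c,z,amin=60,amax=1e9,mode=cv2.RETR_EXTERNAL):
    """contours as world rectangles: centre, long side, short side, direction of the long side (deg)"""
    out=[]
    for k in cv2.findContours(mask.astype(np.uint8),mode,cv2.CHAIN_APPROX_NONE)[0]:
        a=cv2.contourArea(k)
        if not amin<a<amax: continue
        p=world(c,k,z)[:,:2]
        b=cv2.boxPoints(cv2.minAreaRect((p*1000).astype(np.float32)))/1000
        e=[b[1]-b[0],b[2]-b[1]];e.sort(key=np.linalg.norm)
        ang=np.degrees(np.arctan2(e[1][1],e[1][0]))%180
        m=k[:,0].mean(0)
        out.append((np.round(m).astype(int).tolist(),np.round(b.mean(0),4).tolist(),round(float(np.linalg.norm(e[1])),4),round(float(np.linalg.norm(e[0])),4),round(float(ang),1),b))
    return out
E
python3 - <<'E'
from h import *
for n in ("scene","side"):
    f=np.load(f'pics/{n}0.npz');im=f['im'];c=cams.camera_info(n)
    g=cv2.cvtColor(im,cv2.COLOR_RGB2GRAY);hsv=cv2.cvtColor(im,cv2.COLOR_RGB2HSV)
    pts={'scene':dict(floor=(240,150),plate=(357,201),plate2=(346,239),first=(203,118),white=(390,232),bench=(330,120),knob=(275,168),stop=(285,172),wall=(232,127)),
     'side':dict(floor=(365,195),plate=(268,247),plate2=(281,279),white=(230,280),bench=(250,180))}[n]
    for k,(u,v) in pts.items(): print(n,k,im[v,u])
    print('dark');[print(b[:5]) for b in blobs(g<62,c,.005,150)]
    print('white');[print(b[:5]) for b in blobs(g>185,c,.018,150)]
    lo=(g>105)&(g<185)
    print('mid');[print(b[:5]) for b in blobs(lo,c,.026,150)]
E
```

```text
scene floor [67 68 70]
scene plate [206 207 212]
scene plate2 [170 171 169]
scene first [163 163 160]
scene white [208 209 214]
scene bench [90 90 93]
scene knob [59 59 60]
scene stop [75 76 78]
scene wall [68 68 71]
dark
([65, 171], [0.8241999745368958, -0.5457000136375427], 0.1697, 0.0555, 0.3)
([353, 124], [0.19689999520778656, -0.03460000082850456], 0.1379, 0.0524, 72.9)
([37, 126], [0.8008999824523926, -0.7163000106811523], 0.2551, 0.1395, 89.7)
([284, 16], [-0.06440000236034393, -0.49239999055862427], 0.355, 0.0297, 95.7)
([56, 37], [0.5273000001907349, -0.9697999954223633], 0.5149, 0.5142, 127.8)
white
([227, 409], [1.0037000179290771, 0.21649999916553497], 0.149, 0.0729, 128.7)
([185, 388], [1.0382000207901, 0.11909999698400497], 0.1061, 0.1028, 179.5)
([140, 361], [1.069100022315979, 0.007899999618530273], 0.0764, 0.0496, 103.2)
([276, 306], [0.7789999842643738, 0.16040000319480896], 0.0475, 0.0267, 150.1)
([102, 317], [1.0369999408721924, -0.13590000569820404], 0.1895, 0.1061, 89.6)
([9, 221], [1.007200002670288, -0.5138000249862671], 0.1652, 0.0733, 54.8)
([386, 241], [0.4
[... 911 characters left out ...]
, [0.8805000185966492, -0.5293999910354614], 0.8016, 0.2972, 93.8)
([526, 112], [0.38199999928474426, -1.1447999477386475], 0.7038, 0.2323, 104.7)
white
([239, 295], [0.4832000136375427, 0.23929999768733978], 0.276, 0.196, 92.0)
mid
([509, 383], [0.008299999870359898, 0.08720000088214874], 0.1718, 0.0776, 5.5)
([14, 261], [0.9150999784469604, 0.5631999969482422], 0.1049, 0.0901, 17.2)
([403, 173], [0.4569000005722046, -0.361299991607666], 0.1205, 0.0462, 88.4)
([444, 155], [0.44369998574256897, -0.6103000044822693], 0.8175, 0.0493, 106.7)
([540, 43], [0.6941999793052673, -2.229300022125244], 1.7461, 0.2031, 106.0)
([270, 207], [1.2883000373840332, -0.7002000212669373], 3.0753, 2.5966, 130.3)
```

```bash
python3 - <<'E'
from h import *
for n,t,roi in (("scene",185,(320,180,430,275)),("side",165,(200,225,325,305))):
    f=np.load(f'pics/{n}0.npz');im=f['im'];c=cams.camera_info(n);g=cv2.cvtColor(im,cv2.COLOR_RGB2GRAY)
    m=np.zeros_like(g);x0,y0,x1,y1=roi;m[y0:y1,x0:x1]=(g<t)[y0:y1,x0:x1]
    print(n);[print(b[:5]) for b in blobs(m,c,.026,200)]
    x0,y0,x1,y1=(185,98,225,138) if n=='scene' else (380,150,425,190)
    m[:]=0;m[y0:y1,x0:x1]=((g>115)&(g<185))[y0:y1,x0:x1]
    print('first');[print(b[:5]) for b in blobs(m,c,.013,100)]
    if n=='scene':
        m[:]=(g<80);print('floor');[print(b[:5]) for b in blobs(m,c,.005,1000)]
        m[:]=0;m[150:200,255:305]=(g<64)[150:200,255:305];print('knob');[print(b[:5]) for b in blobs(m,c,.053,20)]
E
```

```text
scene
([400, 266], [0.515500009059906, 0.3224000036716461], 0.0725, 0.0535, 128.5)
([336, 266], [0.5946000218391418, 0.20739999413490295], 0.1008, 0.073, 128.5)
([346, 240], [0.5404999852180481, 0.1834000051021576], 0.1223, 0.0506, 89.6)
([368, 210], [0.43290001153945923, 0.17640000581741333], 0.1222, 0.0511, 87.3)
([382, 200], [0.42149999737739563, 0.19529999792575836], 0.2851, 0.2004, 126.6)
first
([204, 109], [0.44600000977516174, -0.38530001044273376], 0.1382, 0.1209, 38.1)
floor
([227, 140], [0.46970000863075256, -0.26080000400543213], 0.3471, 0.1043, 85.4)
([356, 120], [0.17749999463558197, -0.03139999881386757], 0.1581, 0.1055, 73.0)
([315, 39], [-0.06909999996423721, -0.3458999991416931], 0.6093, 0.2359, 75.6)
([50, 90], [0.6586999893188477, -0.8676999807357788], 0.8471, 0.5149, 37.8)
knob
([273, 168], [0.49390000104904175, -0.08100000023841858], 0.0333, 0.0182, 39.5)
side
([206, 294], [0.5133000016212463, 0.30660000443458557], 0.0627, 0.0303, 142.5)
([313, 294], [0.3474000096321106, 0.15629999339580536], 0.1062, 0.0487, 92.4)
([280, 279], [0.4302999973297119, 0.17550000548362732], 0.1244, 0.0527, 87.1)
([244, 256], [0.5378000140190125, 0.18230000138282776], 0.1244, 0.0544, 89.2)
([262, 240], [0.5354999899864197, 0.13660000264644623], 0.3016, 0.1509, 43.1)
first
([403, 173], [0.4650999903678894, -0.3801000118255615], 0.1187, 0.0454, 86.6)
([394, 157], [0.5185999870300293, -0.43630000948905945], 0.1108, 0.0989, 33.1)
```

The two views agree: plate A is at (0.4315, 0.176) at 87°, and plate B is at (0.539, 0.183) at 89.4°. The tray is near (0.47, -0.24) with its axis at ~86°, and the row grows toward +y. I'll turn the tool to the tray heading and look at the tray from above.

Call:
step_arm --steps '[{"xyz": [0,0,-0.17],"turn": [0,0,-0.99],"gripper": 1},{"xyz": [0,0,-0.17],"turn": [0,0,-0.99],"gripper": 1},{"xyz": [0,0,-0.17],"turn": [0,0,-0.99],"gripper": 1},{"xyz": [0,0,-0.17],"turn": [0,0,-0.99],"gripper": 1},{"xyz": [0,0,-0.17],"turn": [0,0,-0.99],"gripper": 1},{"xyz": [0,0,-0.17],"turn": [0,0,-0.99],"gripper": 1},{"xyz": [0,0,-0.17],"turn": [0,0,-0.99],"gripper": 1},{"xyz": [0,0,-0.17],"turn": [0,0,-0.99],"gripper": 1},{"xyz": [0,0,-0.17],"turn": [0,0,-0.99],"gripper": 1},{"xyz": [0,0,-0.17],"turn": [0,0,-0.99],"gripper": 1},{"xyz": [0,0,-0.17],"turn": [0,0,-0.99],"gripper": 1},{"xyz": [0,0,-0.17],"turn": [0,0,-0.99],"gripper": 1},{"xyz": [0,0,-0.17],"turn": [0,0,-0.99],"gripper": 1},{"xyz": [0,0,-0.17],"turn": [0,0,-0.99],"gripper": 1},{"xyz": [0,0,-0.17],"turn": [0,0,-0.99],"gripper": 1}]'

```text
time_s: 1.35
position: [0.165, -0.5245, 0.3523]
tool_rot: [[0.997, -0.074, -0.0], [-0.074, -0.997, 0.001], [-0.0, -0.001, -1.0]]
ft_force: [0.5, -0.3, -0.6]
grip_width: 0.0855
```

Call:
step_arm --steps '[{"xyz": [0.7,-0.7,0],"turn": [0,0,0],"gripper": 1},{"xyz": [0.7,-0.7,0],"turn": [0,0,0],"gripper": 1},{"xyz": [0.7,-0.7,0],"turn": [0,0,0],"gripper": 1},{"xyz": [0.7,-0.7,0],"turn": [0,0,0],"gripper": 1},{"xyz": [0.7,-0.7,0],"turn": [0,0,0],"gripper": 1},{"xyz": [0.7,-0.7,0],"turn": [0,0,0],"gripper": 1},{"xyz": [0.7,-0.7,0],"turn": [0,0,0],"gripper": 1},{"xyz": [0.7,-0.7,0],"turn": [0,0,0],"gripper": 1},{"xyz": [0.7,-0.7,0],"turn": [0,0,0],"gripper": 1},{"xyz": [0.7,-0.7,0],"turn": [0,0,0],"gripper": 1},{"xyz": [0,0,0],"turn": [0,0,0],"gripper": 1},{"xyz": [0,0,0],"turn": [0,0,0],"gripper": 1}]'

```text
time_s: 2.35
position: [0.467, -0.2659, 0.3518]
tool_rot: [[0.997, -0.074, -0.001], [-0.074, -0.997, 0.001], [-0.001, -0.001, -1.0]]
ft_force: [0.4, -0.3, 0.4]
grip_width: 0.0855
```

```bash
cat > look.py <<'E'
import sys
from h import *
n,cam=sys.argv[1],(sys.argv[2:]+['wrist'])[0]
s=env.observe();c=cams.camera_info(cam);im,d=cams.get_image(cam)
cv2.imwrite(f'pics/{n}.png',im[:,:,::-1]);np.savez(f'pics/{n}.npz',im=im,d=d,K=[c['fx'],c['fy'],c['cx'],c['cy']],E=c['extrinsics'])
x=s['tool_rot'][:,0]
print(s['time_s'],np.round(s['position'],4),'head',round(float(np.degrees(np.arctan2(x[1],x[0]))),2),'z',np.round(s['tool_rot'][:,2],3),'w',round(s['grip_width'],4),'F',np.round(s['ft_force'],1))
print(np.round(c['extrinsics'],3).tolist())
E
cat >> h.py <<'E'
def load(n):
    f=np.load(f'pics/{n}.npz');K=f['K'];c=dict(fx=K[0],fy=K[1],cx=K[2],cy=K[3],extrinsics=f['E'])
    return f['im'],f['d'],c,cv2.cvtColor(f['im'],cv2.COLOR_RGB2GRAY)
E
python3 look.py tray1
```

```text
2.35 [ 0.467  -0.2659  0.3518] head -4.26 z [-0.001  0.001 -1.   ] w 0.0855 F [ 0.4 -0.3  0.4]
[[0.997, -0.072, -0.023, 0.473], [-0.075, -0.953, -0.292, -0.191], [-0.001, 0.293, -0.956, 0.475], [0.0, 0.0, 0.0, 1.0]]
```

View pics/tray1.png

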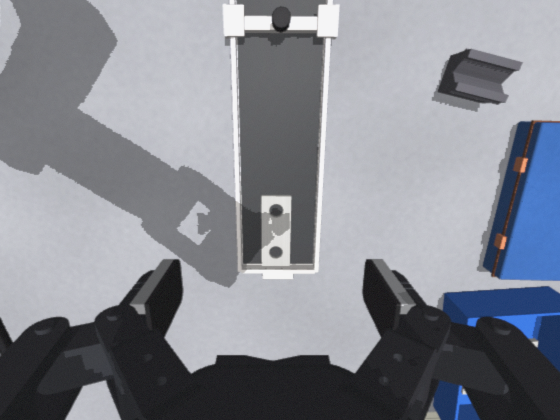

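```bash
python3 - <<'E'
from h import *
im,d,c,g=load('tray1')
print('floor');[print(b[:5],np.round(b[5],3).tolist()) for b in blobs(g<80,c,.005,1000)]
print('mid');[print(b[:5]) for b in blobs((g>115),c,.013,800)]
print('wall');[print(b[:5]) for b in blobs((g>130),c,.02,800)]
E
```

```text
floor
([305, 353], [0.4551999866962433, -0.609499990940094], 1.1254, 0.3544, 175.8) [[-0.11900000274181366, -0.7450000047683716], [1.003000020980835, -0.828000009059906], [1.0299999713897705, -0.4740000069141388], [-0.09300000220537186, -0.39100000262260437]]
([511, 196], [0.8352000117301941, -0.36320000886917114], 0.2572, 0.0346, 84.2) [[0.8050000071525574, -0.48899999260902405], [0.8389999866485596, -0.49300000071525574], [0.8650000095367432, -0.2370000034570694], [0.8309999704360962, -0.23399999737739563]]
mid
([94, 405], [0.07760000228881836, -0.7010999917984009], 0.1094, 0.0953, 175.8)
([539, 225], [0.8737999796867371, -0.3928000032901764], 0.1932, 0.077, 100.8)
([283, 173], [0.4659000039100647, -0.35760000348091125], 0.9672, 0.6051, 175.7)
wall
([94, 405], [0.0843999981880188, -0.6934999823570251], 0.1054, 0.0939, 175.8)
([275, 182], [0.4659999907016754, -0.35510000586509705], 0.9525, 0.5959, 175.7)
([6, 34], [0.1340000033378601, -0.07609999924898148], 0.0924, 0.0253, 71.3)
```

The wrist picture shows the whole tray. The first plate is at (276,230), the end wall at row ~270, and the side walls at columns ~238 and ~325. The stop bar is at row ~22 with its shoes at columns 233 and 327, and the knob is at (281,17).

```bash
python3 - <<'E'
from h import *
im,d,c,g=load('tray1')
for r in (70,110,150,180): print(r,g[r,226:246],g[r,314:336])
print('col250',g[22:45,255].tolist(),g[0:40,255].tolist()); print('col276 ',g[185:280,268].tolist()); print('row225',g[240,252:300].tolist())
for v,u in ((20,255),(150,238),(150,323),(240,266),(120,280)):
    print((u,v),d[v,u], (np.array(c['extrinsics'])@[ (u-c['cx'])/c['fx']*d[v,u],(v-c['cy'])/c['fy']*d[v,u],d[v,u],1])[:3].round(4))
E
```

```text
70 [195 194 194 192 187 212 244 245 244 238 183 178 140 107 105 105 103 105
 103 105] [102 103 102 102 102 102 105 113 124 134 208 244 245 245 240 200 186 186
 186 183 184 183]
110 [194 196 196 196 194 192 214 244 245 244 238 190 185 141 106  99  99  96
  97 100] [ 99  97  94  98  97 109 125 141 206 244 245 244 239 193 191 192 193 192
 192 190 190 189]
150 [196 197 195 196 196 196 194 208 235 244 244 241 210 185 138 102  95  97
  94  94] [ 90  91  85  89 124 144 209 244 245 243 228 188 190 190 191 192 193 196
 196 194 193 193]
180 [190 191 189 192 191 191 191 190 201 234 244 244 238 195 198 113  93  90
  89  91] [ 86  84  96 134 173 236 244 245 240 209 197 196 197 196 196 194 194 194
 195 196 197 195]
col250 [245, 245, 245, 245, 245, 245, 244, 229, 126, 99, 97, 74, 68, 69, 77, 104, 105, 105, 103, 106, 105, 106, 105] [104, 105, 104, 104, 104, 106, 106, 106, 106, 106, 104, 107, 104, 105, 109, 148, 228, 244, 245, 245, 245, 245, 245, 245, 245, 245, 245, 245, 244, 229, 126, 99, 97, 74, 68, 69, 77, 104, 105, 105]
col276  [88, 89, 88, 89, 88, 90, 89, 90, 88, 96, 138, 204, 224, 225, 225, 226
[... 162 characters left out ...]
151, 152, 152, 151, 151, 151, 150, 150, 151, 151, 162, 191, 221, 225, 226, 224, 222, 216, 211, 206, 212, 215, 220, 223, 224, 225, 223, 223, 223, 223, 222, 222, 212, 154, 143, 147, 188, 243, 245, 245, 245, 245, 245, 245, 244, 241, 193]
row225 [59, 58, 60, 58, 59, 56, 56, 58, 63, 97, 143, 148, 149, 150, 150, 147, 150, 152, 159, 189, 219, 221, 225, 225, 224, 224, 224, 224, 225, 224, 225, 227, 226, 225, 226, 224, 225, 214, 152, 92, 84, 83, 82, 84, 82, 83, 85, 83]
(255, 20) 0.39677975 [ 0.4591 -0.08    0.0266]
(238, 150) 0.4528806 [ 0.4187 -0.2436  0.0188]
(323, 150) 0.45173186 [ 0.5424 -0.2528  0.0199]
(266, 240) 0.5011901 [ 0.4476 -0.3914  0.0127]
(280, 120) 0.45432436 [ 0.4831 -0.2065  0.0044]
```

```bash
python3 - <<'E'
from h import *
im,d,c,g=load('tray1')
W=lambda u,v,z: world(c,[[u,v]],z)[0]
L=[];R=[]
for r in range(50,185,3):
    for S,a,b in ((L,226,246),(R,312,336)):
        k=np.arange(a,b)[g[r,a:b]>222]
        S.append(W(k.mean(),r,.02)[:2])
L,R=map(np.array,(L,R)); M=[]
for P in (L,R):
    f=np.polyfit(P[:,1],P[:,0],1);M.append(f);print('wall',f,np.degrees(np.arctan2(1,f[0])),'resid',np.abs(np.polyval(f,P[:,1])-P[:,0]).max())
f=(M[0]+M[1])/2;th=np.arctan2(1,f[0]);uy=np.array([np.cos(th),np.sin(th)]);ux=np.array([uy[1],-uy[0]])
print('mid',f,np.degrees(th),'width',(M[1][1]-M[0][1])+(M[1][0]-M[0][0])*-.2)
# reference: stop/end
p0=np.array([np.polyval(f,-.25),-.25])
t=lambda p:(round(float((p[:2]-p0)@ux),4),round(float((p[:2]-p0)@uy),4))
for n,u,v,z in (('plate far end',276,195.2,.013),('plate near end',276,265.5,.013),('endwall top front',276,269,.029),('endwall top @.024',276,269,.024),('plate L',261.3,240,.013),('plate R',290.2,240,.013),('plate L',262,205,.013),('plate R',291,205,.013),('stop front',255,29.6,.026),('stop front r',305,29.6,.026),('stop back',255,15.5,.026)):
    print(n,t(W(u,v,z)),W(u,v,z)[:2].round(4))
print('p0',p0,'ux',ux,'uy',uy)
E
```

```text
wall [0.07916293 0.43489285] 85.4737377270992 resid 0.0006014261536545495
wall [0.08083757 0.56168388] 85.37839771401276 resid 0.0007048881904201387
mid [0.08000025 0.49828836] 85.42606454763667 width 0.1264560990106639
plate far end (-0.0037, -0.0682) [ 0.4691 -0.3177]
plate near end (-0.0027, -0.1891) [ 0.4605 -0.4383]
endwall top front (-0.0029, -0.1868) [ 0.4605 -0.436 ]
endwall top @.024 (-0.0029, -0.1895) [ 0.4603 -0.4387]
plate L (-0.0269, -0.1434) [ 0.4401 -0.3908]
plate R (0.0198, -0.1431) [ 0.4866 -0.3942]
plate L (-0.0254, -0.0841) [ 0.4462 -0.3318]
plate R (0.0198, -0.0839) [ 0.4913 -0.3352]
stop front (-0.0329, 0.157) [ 0.4581 -0.0908]
stop front r (0.0317, 0.1573) [ 0.5225 -0.0957]
stop back (-0.0327, 0.1731) [ 0.4595 -0.0748]
p0 [ 0.4782883 -0.25     ] ux [ 0.99681526 -0.07974547] uy [0.07974547 0.99681526]
```

The geometry checks out: the tray outer width is 126.5 mm (126 expected for the wall centres), the plate is 121 × 46, and the stop bar is 16 mm. Tray y = 0 lies at p0 + 10.5 mm along. The targets are P2 = (0.4734, -0.2985) and P3 = (0.4798, -0.2188). Next is plate A.

Call:
step_arm --steps '[{"xyz": [-0.15,-0.99,0],"turn": [0,0,-0.3],"gripper": 1},{"xyz": [-0.15,-0.99,0],"turn": [0,0,0],"gripper": 1},{"xyz": [-0.15,-0.99,0],"turn": [0,0,0],"gripper": 1},{"xyz": [-0.15,-0.99,0],"turn": [0,0,0],"gripper": 1},{"xyz": [-0.15,-0.99,0],"turn": [0,0,0],"gripper": 1},{"xyz": [-0.15,-0.99,0],"turn": [0,0,0],"gripper": 1},{"xyz": [-0.15,-0.99,0],"turn": [0,0,0],"gripper": 1},{"xyz": [-0.15,-0.99,0],"turn": [0,0,0],"gripper": 1},{"xyz": [-0.15,-0.99,0],"turn": [0,0,0],"gripper": 1},{"xyz": [-0.15,-0.99,0],"turn": [0,0,0],"gripper": 1},{"xyz": [-0.15,-0.99,0],"turn": [0,0,0],"gripper": 1},{"xyz": [0,0,0.8],"turn": [0,0,0],"gripper": 1},{"xyz": [0,0,0.8],"turn": [0,0,0],"gripper": 1},{"xyz": [0,0,0.8],"turn": [0,0,0],"gripper": 1},{"xyz": [0,0,0.8],"turn": [0,0,0],"gripper": 1},{"xyz": [0,0,0],"turn": [0,0,0],"gripper": 1},{"xyz": [0,0,0],"turn": [0,0,0],"gripper": 1}]'

```text
time_s: 3.82
position: [0.4246, 0.1703, 0.2243]
tool_rot: [[0.998, -0.056, -0.002], [-0.056, -0.998, -0.0], [-0.002, 0.001, -1.0]]
ft_force: [0.6, -0.7, 0.3]
grip_width: 0.0851
```

```bash
python3 look.py lp1; python3 - <<'E'
from h import *
im,d,c,g=load('lp1')
for t in (175,190,205):
    print(t);[print(b[:5]) for b in blobs(g<t,c,.026,1500,mode=cv2.RETR_LIST) if .1<b[2]<.14 or .065<b[2]<.08]
E
```

```text
3.8167 [0.4246 0.1703 0.2243] head -3.2 z [-0.002 -0.    -1.   ] w 0.0851 F [ 0.6 -0.7  0.3]
[[0.998, -0.053, -0.019, 0.43], [-0.057, -0.954, -0.293, 0.245], [-0.002, 0.294, -0.956, 0.348], [0.0, 0.0, 0.0, 1.0]]
175
190
([381, 155], [0.5386999845504761, 0.18080000579357147], 0.119, 0.0488, 89.4)
205
([382, 164], [0.5393999814987183, 0.18080000579357147], 0.1201, 0.0497, 89.1)
([362, 23], [0.5228999853134155, 0.31130000948905945], 0.0733, 0.0461, 176.7)
```

View pics/lp1.png

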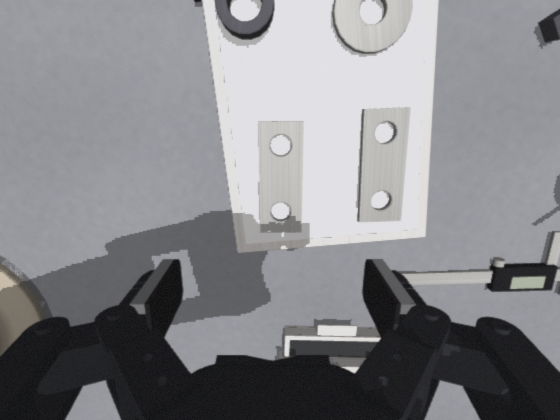

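Wrist picture: plate A spans columns 258–303 and rows 121–233, with holes at (281,145) and (280,211). Plate B is centred near (383,166). The flange and ring are well clear above.

```bash
python3 - <<'E'
from h import *
im,d,c,g=load('lp1')
print(g[170,250:312].tolist());print(g[112:128,270].tolist(),g[225:245,270].tolist())
W=lambda u,v:world(c,[[u,v]],.026)[0][:2].round(4)
print('ends',W(280.5,121),W(280.5,233),'sides',W(258,177),W(302.5,177))
for z in (.018,.026): print(z,world(c,[[281,145],[280,211]],z)[:,:2].round(4).tolist())
E
```

```text
[224, 225, 225, 224, 225, 225, 225, 224, 218, 193, 193, 190, 196, 197, 195, 196, 195, 192, 195, 196, 192, 191, 192, 192, 193, 193, 192, 189, 191, 194, 195, 191, 191, 190, 192, 192, 195, 194, 190, 191, 196, 194, 194, 197, 198, 195, 196, 192, 189, 191, 197, 198, 206, 223, 224, 226, 225, 225, 225, 225, 225, 224]
[224, 226, 225, 225, 225, 225, 225, 225, 220, 193, 195, 197, 197, 195, 194, 198] [118, 119, 117, 117, 120, 131, 156, 141, 160, 164, 162, 163, 163, 163, 163, 163, 161, 150, 146, 147]
ends [0.4365 0.2336] [0.4307 0.1129] sides [0.41   0.1778] [0.457  0.1752]
0.018 [[0.436, 0.209], [0.4314, 0.1361]]
0.026 [[0.4359, 0.2099], [0.4314, 0.1388]]
```

Call:
step_arm --steps '[{"xyz": [0.22,-0.1,0.67],"turn": [0,0,0],"gripper": 0.36},{"xyz": [0,0,0.67],"turn": [0,0,0],"gripper": 0.36},{"xyz": [0,0,0.67],"turn": [0,0,0],"gripper": 0.36},{"xyz": [0,0,0.67],"turn": [0,0,0],"gripper": 0.36},{"xyz": [0,0,0.67],"turn": [0,0,0],"gripper": 0.36},{"xyz": [0,0,0],"turn": [0,0,0],"gripper": 0.36},{"xyz": [0,0,0],"turn": [0,0,0],"gripper": 0.36},{"xyz": [0,0,0],"turn": [0,0,0],"gripper": 0.36}]'

```text
time_s: 4.53
position: [0.4352, 0.1748, 0.0926]
tool_rot: [[0.999, -0.054, 0.004], [-0.054, -0.999, 0.001], [0.004, -0.001, -1.0]]
ft_force: [-0.1, -0.3, -0.1]
grip_width: 0.0581
```

```bash
python3 look.py lp2; python3 - <<'E'
from h import *
im,d,c,g=load('lp2')
v,u=np.mgrid[0:420,0:560];E=np.array(c['extrinsics'])
P=np.stack([(u-c['cx'])/c['fx']*d,(v-c['cy'])/c['fy']*d,d,np.ones_like(d)],-1)@E.T
s=env.observe();T=(P[...,:3]-s['position'])@s['tool_rot']
ok=(d>0)&(g<130)&(abs(T[...,1])<.02)&(abs(T[...,0])<.06)&(abs(T[...,0])>.015)&(T[...,2]>-.03)&(T[...,2]<.04)
for lo,hi in ((-.06,0),(0,.06)):
    q=T[ok&(T[...,0]>lo)&(T[...,0]<hi)];h=np.histogram(q[:,2],np.arange(-.03,.042,.004));print(len(q),h[0].tolist());
    k=q[(q[:,2]<.03)];print(np.percentile(k,[1,50,99],axis=0).round(4).tolist())
E
```

```text
4.5333 [0.4352 0.1748 0.0926] head -3.12 z [ 0.004  0.001 -1.   ] w 0.0581 F [-0.1 -0.3 -0.1]
[[0.998, -0.054, -0.012, 0.439], [-0.055, -0.955, -0.292, 0.25], [0.004, 0.293, -0.956, 0.216], [0.0, 0.0, 0.0, 1.0]]
2415 [257, 314, 256, 252, 260, 236, 214, 209, 185, 144, 80, 8, 0, 0, 0, 0, 0]
[[-0.0485, -0.0135, -0.0298], [-0.0299, -0.0074, -0.0121], [-0.0281, 0.0101, 0.0128]]
2379 [253, 306, 259, 245, 262, 242, 200, 205, 178, 140, 82, 7, 0, 0, 0, 0, 0]
[[0.0295, -0.0135, -0.0298], [0.0312, -0.0074, -0.0122], [0.05, 0.0103, 0.0127]]
```

View pics/lp2.png

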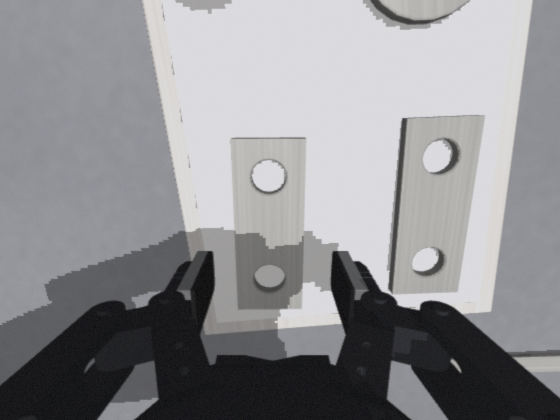

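Wrist picture: plate A (columns 233–305) is centred between the fingers (columns ~213 and ~335). Depth puts the fingertips 13 mm ahead of the TCP at this opening.

Call:
step_arm --steps '[{"xyz": [-0.03,0,0.5],"turn": [0,0,0],"gripper": 0.36},{"xyz": [0,0,0.5],"turn": [0,0,0],"gripper": 0.36},{"xyz": [0,0,0.35],"turn": [0,0,0],"gripper": 0.36},{"xyz": [0,0,0],"turn": [0,0,0],"gripper": 0.36},{"xyz": [0,0,0],"turn": [0,0,0],"gripper": 0.36},{"xyz": [0,0,0],"turn": [0,0,0],"gripper": 0.36}]'

```text
time_s: 5.08
position: [0.4334, 0.175, 0.0379]
tool_rot: [[0.999, -0.054, 0.003], [-0.054, -0.999, 0.0], [0.003, -0.001, -1.0]]
ft_force: [-0.3, -0.3, 0.4]
grip_width: 0.0577
```

Call:
step_arm --steps '[{"xyz": [0,0,0.08],"turn": [0,0,0],"gripper": 0.36},{"xyz": [0,0,0],"turn": [0,0,0],"gripper": 0},{"xyz": [0,0,0],"turn": [0,0,0],"gripper": -0.2},{"xyz": [0,0,0],"turn": [0,0,0],"gripper": -0.4},{"xyz": [0,0,0],"turn": [0,0,0],"gripper": -0.4},{"xyz": [0,0,0],"turn": [0,0,0],"gripper": -0.4}]' --squeeze 50

```text
time_s: 5.58
position: [0.4337, 0.1749, 0.035]
tool_rot: [[0.999, -0.054, 0.004], [-0.054, -0.999, 0.0], [0.004, -0.001, -1.0]]
ft_force: [-1.3, -1.4, 15.9]
grip_width: 0.0443
```

Call:
step_arm --steps '[{"xyz": [0,0,-0.1],"turn": [0,0,0],"gripper": -0.4},{"xyz": [0,0,-0.2],"turn": [0,0,0],"gripper": -0.4},{"xyz": [0,0,-0.4],"turn": [0,0,0],"gripper": -0.4},{"xyz": [0,0,-0.7],"turn": [0,0,0],"gripper": -0.4},{"xyz": [0,0,-0.7],"turn": [0,0,0],"gripper": -0.4},{"xyz": [0,0,-0.7],"turn": [0,0,0],"gripper": -0.4},{"xyz": [0,0,0],"turn": [0,0,0],"gripper": -0.4}]'

```text
time_s: 6.17
position: [0.4341, 0.1753, 0.15]
tool_rot: [[0.999, -0.054, 0.009], [-0.054, -0.999, 0.001], [0.008, -0.002, -1.0]]
ft_force: [0.4, 0.2, -0.9]
grip_width: 0.045
```

```bash
python3 look.py grip1; python3 - <<'E'
from h import *
im,d,c,g=load('grip1')
v,u=np.mgrid[0:420,0:560];E=np.array(c['extrinsics'])
P=np.stack([(u-c['cx'])/c['fx']*d,(v-c['cy'])/c['fy']*d,d,np.ones_like(d)],-1)@E.T
s=env.observe();T=(P[...,:3]-s['position'])@s['tool_rot']
ok=(d>0)&(abs(T[...,0])<.02)&(T[...,2]>-.02)&(T[...,2]<.03)&(abs(T[...,1])<.09)
q=T[ok];print(len(q));print('y range',np.percentile(q[:,1],[1,99]),'slope/z0',np.polyfit(q[:,1],q[:,2],1))
E
```

```text
6.1667 [0.4341 0.1753 0.15  ] head -3.07 z [ 0.009  0.001 -1.   ] w 0.045 F [ 0.4  0.2 -0.9]
[[0.998, -0.055, -0.008, 0.438], [-0.054, -0.955, -0.292, 0.25], [0.008, 0.292, -0.956, 0.273], [0.0, 0.0, 0.0, 1.0]]
15420
y range [-0.05869115  0.04840125] slope/z0 [0.00539393 0.00721006]
```

View pics/grip1.png

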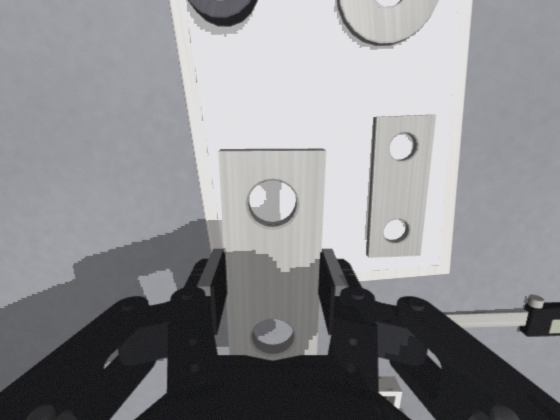

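Plate A is held level and centred: its top is 7.2 mm and its bottom 15.2 mm ahead of the TCP. Next I carry it over the tray and tilt by 0.1 rad with the +y end down.

Call:
step_arm --steps '[{"xyz": [0.16,0.5,0],"turn": [0,0,0.33],"gripper": -0.4},{"xyz": [0.16,0.97,0],"turn": [0,0,0],"gripper": -0.4},{"xyz": [0.16,0.97,0],"turn": [0,0,0],"gripper": -0.4},{"xyz": [0.16,0.97,0],"turn": [0,0,0],"gripper": -0.4},{"xyz": [0.16,0.97,0],"turn": [0,0,0],"gripper": -0.4},{"xyz": [0.16,0.97,0],"turn": [0,0,0],"gripper": -0.4},{"xyz": [0.16,0.97,0],"turn": [0,0,0],"gripper": -0.4},{"xyz": [0.16,0.97,0],"turn": [0,0,0],"gripper": -0.4},{"xyz": [0.16,0.97,0],"turn": [0,0,0],"gripper": -0.4},{"xyz": [0.16,0.97,0],"turn": [0,0,0],"gripper": -0.4},{"xyz": [0.16,0.97,0],"turn": [0,0,0],"gripper": -0.4},{"xyz": [0.16,0.97,0],"turn": [0,0,0],"gripper": -0.4},{"xyz": [0,0.5,0],"turn": [0,0,0],"gripper": -0.4},{"xyz": [0,0,0],"turn": [-0.63,0,0],"gripper": -0.4},{"xyz": [0,0,0],"turn": [-0.63,0,0],"gripper": -0.4},{"xyz": [0,0,0],"turn": [0,0,0],"gripper": -0.4},{"xyz": [0,0,0],"turn": [0,0,0],"gripper": -0.4}]'

```text
time_s: 7.63
position: [0.4716, -0.2955, 0.1441]
tool_rot: [[0.997, -0.079, -0.01], [-0.08, -0.992, -0.097], [-0.002, 0.098, -0.995]]
ft_force: [0.4, -0.2, -3.7]
grip_width: 0.0441
```

Call:
step_arm --steps '[{"xyz": [0.02,-0.05,0.6],"turn": [0,0,0],"gripper": -0.4},{"xyz": [0.01,-0.05,0.6],"turn": [0,0,0],"gripper": -0.4},{"xyz": [0.01,-0.05,0.6],"turn": [0,0,0],"gripper": -0.4},{"xyz": [0.01,-0.05,0.5],"turn": [0,0,0],"gripper": -0.4},{"xyz": [0,0,0],"turn": [0,0,0],"gripper": -0.4},{"xyz": [0,0,0],"turn": [0,0,0],"gripper": -0.4},{"xyz": [0,0,0],"turn": [0,0,0],"gripper": -0.4}]'

```text
time_s: 8.22
position: [0.4743, -0.2983, 0.0538]
tool_rot: [[0.997, -0.08, -0.007], [-0.08, -0.992, -0.101], [0.001, 0.101, -0.995]]
ft_force: [-0.1, 0.4, -2.2]
grip_width: 0.0442
```

Call:
step_arm --steps '[{"xyz": [-0.02,-0.04,0.13],"turn": [0,0,0],"gripper": -0.4},{"xyz": [0,-0.02,0.13],"turn": [0,0,0],"gripper": -0.4},{"xyz": [0,-0.01,0.13],"turn": [0,0,0],"gripper": -0.4},{"xyz": [0,-0.01,0.13],"turn": [0,0,0],"gripper": -0.4},{"xyz": [0,0,0],"turn": [0,0,0],"gripper": -0.4},{"xyz": [0,0,0],"turn": [0,0,0],"gripper": -0.4}]'

```text
time_s: 8.72
position: [0.4731, -0.2966, 0.0314]
tool_rot: [[0.997, -0.08, -0.009], [-0.08, -0.992, -0.1], [-0.001, 0.1, -0.995]]
ft_force: [-0.3, -0.2, -3.1]
grip_width: 0.0443
```

Now the last millimetres, slowly, watching the force.

Call:
step_arm --steps '[{"xyz": [0,0,0.04],"turn": [0,0,0],"gripper": -0.4},{"xyz": [0,0,0.04],"turn": [0,0,0],"gripper": -0.4},{"xyz": [0,0,0],"turn": [0,0,0],"gripper": -0.4},{"xyz": [0,0,0],"turn": [0,0,0],"gripper": -0.4}]'

```text
time_s: 9.05
position: [0.4731, -0.297, 0.0286]
tool_rot: [[0.997, -0.08, -0.008], [-0.08, -0.992, -0.1], [-0.0, 0.101, -0.995]]
ft_force: [-0.1, 0.1, -3.9]
grip_width: 0.0444
```

Call:
step_arm --steps '[{"xyz": [0,0,0.03],"turn": [0,0,0],"gripper": -0.4},{"xyz": [0,0,0.03],"turn": [0,0,0],"gripper": -0.4},{"xyz": [0,0,0],"turn": [0,0,0],"gripper": -0.4},{"xyz": [0,0,0],"turn": [0,0,0],"gripper": -0.4}]'

```text
time_s: 9.38
position: [0.4733, -0.2973, 0.0276]
tool_rot: [[0.997, -0.08, -0.007], [-0.08, -0.992, -0.101], [0.001, 0.102, -0.995]]
ft_force: [-3.1, 3.4, 10.9]
grip_width: 0.0443
```

Call:
step_arm --steps '[{"xyz": [0,0,-0.02],"turn": [0,0,0],"gripper": -0.4},{"xyz": [0,0,0],"turn": [0,0,0],"gripper": 0.12},{"xyz": [0,0,0],"turn": [0,0,0],"gripper": 0.2},{"xyz": [0,0,0],"turn": [0,0,0],"gripper": 0.3},{"xyz": [0,0,0],"turn": [0,0,0],"gripper": 0.4},{"xyz": [0,0,0],"turn": [0,0,0],"gripper": 0.4},{"xyz": [0,0,0],"turn": [0,0,0],"gripper": 0.4}]'

```text
time_s: 9.97
position: [0.4731, -0.2973, 0.0269]
tool_rot: [[0.997, -0.08, -0.008], [-0.08, -0.992, -0.1], [-0.0, 0.101, -0.995]]
ft_force: [0.2, 0.2, -0.2]
grip_width: 0.06
```

Released. I retract along the tool axis, straighten it, and look.

Call:
step_arm --steps '[{"xyz": [0,0,-0.2],"turn": [0,0,0],"gripper": 0.4},{"xyz": [0,0,-0.4],"turn": [0,0,0],"gripper": 0.4},{"xyz": [0,0,-0.9],"turn": [0,0,0],"gripper": 0.4},{"xyz": [0,0,-0.9],"turn": [0,0,0],"gripper": 0.4},{"xyz": [0,0,-0.9],"turn": [0.63,0,0],"gripper": 0.4},{"xyz": [0,0,-0.9],"turn": [0.63,0,0],"gripper": 0.4},{"xyz": [0,0,-0.9],"turn": [0,0,0],"gripper": 0.4},{"xyz": [0,0,0],"turn": [0,0,0],"gripper": 0.4},{"xyz": [0,0,0],"turn": [0,0,0],"gripper": 0.4}]'

```text
time_s: 10.72
position: [0.4746, -0.2825, 0.2326]
tool_rot: [[0.997, -0.08, 0.003], [-0.08, -0.997, -0.003], [0.004, 0.003, -1.0]]
ft_force: [0.1, 0.2, -0.3]
grip_width: 0.0599
```

```bash
python3 look.py tray2; cat > prof.py <<'E'
import sys
from h import *
im,d,c,g=load(sys.argv[1])
v,u=np.mgrid[0:420,0:560];E=np.array(c['extrinsics'])
P=(np.stack([(u-c['cx'])/c['fx']*d,(v-c['cy'])/c['fy']*d,d,np.ones_like(d)],-1)@E.T)[...,:3]
p0=np.array([.47829,-.25]);ux=np.array([.99682,-.07975]);uy=np.array([.07975,.99682])
X=(P[...,:2]-p0)@ux;Y=(P[...,:2]-p0)@uy-.0105   # tray coordinates
on=(d>0)&(abs(X)<.05)
for y in np.arange(-.205,.17,.01):  # heights beside the holes and extent in x of what stands over the floor
    k=on&(abs(Y-y)<.0035);e=k&(P[...,2]>.0085)&(P[...,2]<.035);w=k&(abs(abs(X)-.017)<.003)
    if k.sum()>30: print('y%.3f z %.4f'%(y,np.median(P[...,2][w])),np.round(np.percentile(X[e],[1,99]),4) if e.sum()>20 else '-')
E
python3 prof.py tray2
```

```text
10.7167 [ 0.4746 -0.2825  0.2326] head -4.61 z [ 0.003 -0.003 -1.   ] w 0.0599 F [ 0.1  0.2 -0.3]
[[0.997, -0.078, -0.02, 0.481], [-0.081, -0.952, -0.296, -0.207], [0.004, 0.296, -0.955, 0.356], [0.0, 0.0, 0.0, 1.0]]
y-0.205 z 0.0226 [-0.0491  0.0494]
y-0.195 z 0.0127 [-0.0258  0.0188]
y-0.185 z 0.0125 [-0.0256  0.0187]
y-0.175 z 0.0123 [-0.0267  0.0186]
y-0.165 z 0.0124 [-0.0265  0.0184]
y-0.155 z 0.0124 [-0.0262  0.0183]
y-0.145 z 0.0122 [-0.026   0.0182]
y-0.135 z 0.0125 [-0.0258  0.0193]
y-0.125 z 0.0126 [-0.0258  0.0192]
y-0.115 z 0.0241 [-0.0265  0.0219]
y-0.105 z 0.0229 [-0.0263  0.0218]
y-0.095 z 0.0222 [-0.0261  0.0217]
y-0.085 z 0.0209 [-0.0258  0.0216]
y-0.075 z 0.0199 [-0.0229  0.0214]
y-0.065 z 0.0190 [-0.0227  0.0225]
y-0.055 z 0.0179 [-0.0226  0.0224]
y-0.045 z 0.0172 [-0.0224  0.0223]
y-0.035 z 0.2891 [-0.0234  0.0221]
y-0.025 z 0.3032 [-0.0233  0.0221]
y-0.015 z 0.0139 [-0.0231  0.022 ]
y-0.005 z 0.0129 [-0.0229  0.0218]
y0.005 z 0.0048 -
y0.015 z 0.0049 -
y0.025 z 0.0049 -
y0.035 z 0.0049 -
y0.045 z 0.0049 -
y0.055 z 0.0048 -
y0.065 z 0.0047 -
y0.075 z 0.0052 -
y0.085 z 0.0050 -
y0.095 z 0.0048 -
y0.105 z 0.0049 -
y0.115 z 0.0049 -
y0.125 z 0.0050 -
y0.135 z 0.0049 -
```

View pics/tray2.png

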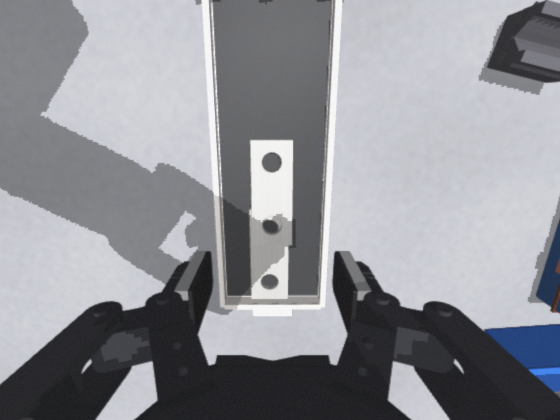

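Plate A leans at 0.10 rad from tray y -0.120 to 0.000, centred within 1–2 mm, and the first plate is unmoved. The picture shows the same: shingled end at row 140, first plate below. Now plate B, using the measured (0.539, 0.181) at 89.2°.

Call:
step_arm --steps '[{"xyz": [0,0,0],"turn": [0,0,-0.83],"gripper": 0.36},{"xyz": [0.12,-0.97,0],"turn": [0,0,0],"gripper": 0.36},{"xyz": [0.12,-0.97,0],"turn": [0,0,0],"gripper": 0.36},{"xyz": [0.12,-0.97,0],"turn": [0,0,0],"gripper": 0.36},{"xyz": [0.12,-0.97,0],"turn": [0,0,0],"gripper": 0.36},{"xyz": [0.12,-0.97,0],"turn": [0,0,0],"gripper": 0.36},{"xyz": [0.12,-0.97,0],"turn": [0,0,0],"gripper": 0.36},{"xyz": [0.12,-0.97,0],"turn": [0,0,0],"gripper": 0.36},{"xyz": [0.12,-0.97,0],"turn": [0,0,0],"gripper": 0.36},{"xyz": [0.12,-0.97,0],"turn": [0,0,0],"gripper": 0.36},{"xyz": [0.12,-0.97,0],"turn": [0,0,0],"gripper": 0.36},{"xyz": [0.12,-0.97,0],"turn": [0,0,0],"gripper": 0.36},{"xyz": [0.12,-0.97,0],"turn": [0,0,0],"gripper": 0.36},{"xyz": [0,0,0.7],"turn": [0,0,0],"gripper": 0.36},{"xyz": [0,0,0.7],"turn": [0,0,0],"gripper": 0.36},{"xyz": [0,0,0.7],"turn": [0,0,0],"gripper": 0.36},{"xyz": [0,0,0.7],"turn": [0,0,0],"gripper": 0.36},{"xyz": [0,0,0],"turn": [0,0,0],"gripper": 0.36},{"xyz": [0,0,0],"turn": [0,0,0],"gripper": 0.36}]'

```text
time_s: 12.35
position: [0.5375, 0.1825, 0.1169]
tool_rot: [[1.0, -0.014, -0.004], [-0.014, -1.0, -0.001], [-0.004, 0.001, -1.0]]
ft_force: [0.4, -0.3, 1.0]
grip_width: 0.0579
```

```bash
python3 look.py lp3; python3 - <<'E'
from h import *
im,d,c,g=load('lp3')
v,u=np.mgrid[0:420,0:560];E=np.array(c['extrinsics'])
P=(np.stack([(u-c['cx'])/c['fx']*d,(v-c['cy'])/c['fy']*d,d,np.ones_like(d)],-1)@E.T)[...,:3]
s=env.observe()
k=(d>0)&(P[...,2]>.0225)&(P[...,2]<.03)&(P[...,1]<.26)&(P[...,1]>.08)&(abs(P[...,0]-.539)<.06)
q=P[k];print(len(q),np.percentile(q,[.5,99.5],axis=0).round(4).tolist())
for y in (.14,.16,.18,.2,.22):
    w=q[abs(q[:,1]-y)<.004];print(y,len(w),np.percentile(w[:,0],[1,99]).round(4) if len(w) else '')
E
```

```text
12.35 [0.5375 0.1825 0.1169] head -0.8 z [-0.004 -0.001 -1.   ] w 0.0579 F [ 0.4 -0.3  1. ]
[[1.0, -0.013, -0.008, 0.54], [-0.015, -0.956, -0.294, 0.258], [-0.004, 0.294, -0.956, 0.24], [0.0, 0.0, 0.0, 1.0]]
8477 [[0.5187, 0.1211, 0.0235], [0.5648, 0.2403, 0.0272]]
0.14 348 [0.5182 0.5639]
0.16 589 [0.5191 0.5642]
0.18 634 [0.5191 0.5645]
0.2 690 [0.5192 0.5648]
0.22 421 [0.5199 0.5652]
```

Call:
step_arm --steps '[{"xyz": [0.11,0.04,0.6],"turn": [0,0,0],"gripper": 0.36},{"xyz": [0,0,0.6],"turn": [0,0,0],"gripper": 0.36},{"xyz": [0,0,0.5],"turn": [0,0,0],"gripper": 0.36},{"xyz": [0,0,0.3],"turn": [0,0,0],"gripper": 0.36},{"xyz": [0,0,0],"turn": [0,0,0],"gripper": 0.36},{"xyz": [0,0,0],"turn": [0,0,0],"gripper": 0.36},{"xyz": [0,0,0],"turn": [0,0,0],"gripper": 0.36}]'

```text
time_s: 12.98
position: [0.5438, 0.1811, 0.0402]
tool_rot: [[1.0, -0.014, 0.003], [-0.014, -1.0, 0.0], [0.003, -0.0, -1.0]]
ft_force: [-0.1, 0.1, 0.2]
grip_width: 0.0584
```

Call:
step_arm --steps '[{"xyz": [-0.05,0,0.1],"turn": [0,0,0],"gripper": 0.36},{"xyz": [0,0,0],"turn": [0,0,0],"gripper": 0.36},{"xyz": [0,0,0],"turn": [0,0,0],"gripper": 0},{"xyz": [0,0,0],"turn": [0,0,0],"gripper": -0.2},{"xyz": [0,0,0],"turn": [0,0,0],"gripper": -0.4},{"xyz": [0,0,0],"turn": [0,0,0],"gripper": -0.4},{"xyz": [0,0,0],"turn": [0,0,0],"gripper": -0.4}]'

```text
time_s: 13.57
position: [0.5411, 0.181, 0.0351]
tool_rot: [[1.0, -0.014, 0.001], [-0.014, -1.0, 0.0], [0.001, -0.0, -1.0]]
ft_force: [-1.6, 0.9, 6.4]
grip_width: 0.0443
```

Call:
step_arm --steps '[{"xyz": [0,0,-0.1],"turn": [0,0,0],"gripper": -0.4},{"xyz": [0,0,-0.2],"turn": [0,0,0],"gripper": -0.4},{"xyz": [0,0,-0.4],"turn": [0,0,0],"gripper": -0.4},{"xyz": [0,0,-0.7],"turn": [0,0,0],"gripper": -0.4},{"xyz": [0,0,-0.7],"turn": [0,0,0],"gripper": -0.4},{"xyz": [0,0,-0.7],"turn": [0,0,0],"gripper": -0.4},{"xyz": [0,0,0],"turn": [0,0,0],"gripper": -0.4}]'

```text
time_s: 14.15
position: [0.5428, 0.1813, 0.152]
tool_rot: [[1.0, -0.014, 0.009], [-0.014, -1.0, 0.001], [0.009, -0.001, -1.0]]
ft_force: [1.3, 1.1, -1.5]
grip_width: 0.0446
```

```bash
python3 look.py grip2; python3 - <<'E'
from h import *
im,d,c,g=load('grip2')
v,u=np.mgrid[0:420,0:560];E=np.array(c['extrinsics'])
P=np.stack([(u-c['cx'])/c['fx']*d,(v-c['cy'])/c['fy']*d,d,np.ones_like(d)],-1)@E.T
s=env.observe();T=(P[...,:3]-s['position'])@s['tool_rot']
ok=(d>0)&(abs(T[...,0])<.02)&(T[...,2]>-.02)&(T[...,2]<.03)&(abs(T[...,1])<.09)
q=T[ok];print(len(q));print('y range',np.percentile(q[:,1],[1,99]),'slope/z0',np.polyfit(q[:,1],q[:,2],1))
E
```

```text
14.15 [0.5428 0.1813 0.152 ] head -0.79 z [ 0.009  0.001 -1.   ] w 0.0446 F [ 1.3  1.1 -1.5]
[[1.0, -0.017, 0.005, 0.543], [-0.015, -0.956, -0.292, 0.256], [0.01, 0.292, -0.956, 0.275], [0.0, 0.0, 0.0, 1.0]]
15579
y range [-0.05951281  0.04825474] slope/z0 [0.00526901 0.00702665]
```

Call:
step_arm --steps '[{"xyz": [0,0,0],"turn": [0,0,0.82],"gripper": -0.4},{"xyz": [-0.07,0.7,0],"turn": [0,0,0],"gripper": -0.4},{"xyz": [-0.07,0.95,0],"turn": [0,0,0],"gripper": -0.4},{"xyz": [-0.07,0.95,0],"turn": [0,0,0],"gripper": -0.4},{"xyz": [-0.07,0.95,0],"turn": [0,0,0],"gripper": -0.4},{"xyz": [-0.07,0.95,0],"turn": [0,0,0],"gripper": -0.4},{"xyz": [-0.07,0.95,0],"turn": [0,0,0],"gripper": -0.4},{"xyz": [-0.07,0.95,0],"turn": [0,0,0],"gripper": -0.4},{"xyz": [-0.07,0.95,0],"turn": [0,0,0],"gripper": -0.4},{"xyz": [-0.07,0.95,0],"turn": [0,0,0],"gripper": -0.4},{"xyz": [-0.07,0.95,0],"turn": [0,0,0],"gripper": -0.4},{"xyz": [-0.07,0.8,0],"turn": [0,0,0],"gripper": -0.4},{"xyz": [0,0,0],"turn": [-0.63,0,0],"gripper": -0.4},{"xyz": [0,0,0],"turn": [-0.63,0,0],"gripper": -0.4},{"xyz": [0,0,0],"turn": [0,0,0],"gripper": -0.4},{"xyz": [0,0,0],"turn": [0,0,0],"gripper": -0.4}]'

```text
time_s: 15.53
position: [0.4778, -0.2165, 0.1454]
tool_rot: [[0.997, -0.078, -0.01], [-0.079, -0.992, -0.098], [-0.002, 0.098, -0.995]]
ft_force: [0.5, 0.2, -3.8]
grip_width: 0.0444
```

Call:
step_arm --steps '[{"xyz": [0.01,-0.06,0.6],"turn": [0,0,0],"gripper": -0.4},{"xyz": [0.01,-0.06,0.6],"turn": [0,0,0],"gripper": -0.4},{"xyz": [0.01,-0.06,0.6],"turn": [0,0,0],"gripper": -0.4},{"xyz": [0,-0.06,0.5],"turn": [0,0,0],"gripper": -0.4},{"xyz": [0,0,0],"turn": [0,0,0],"gripper": -0.4},{"xyz": [0,0,0],"turn": [0,0,0],"gripper": -0.4},{"xyz": [0,0,0],"turn": [0,0,0],"gripper": -0.4}]'

```text
time_s: 16.12
position: [0.4799, -0.2174, 0.0548]
tool_rot: [[0.997, -0.079, -0.007], [-0.079, -0.992, -0.101], [0.001, 0.101, -0.995]]
ft_force: [0.3, -0.2, -3.2]
grip_width: 0.044
```

Call:
step_arm --steps '[{"xyz": [0,-0.015,0.14],"turn": [0,0,0],"gripper": -0.4},{"xyz": [0,-0.015,0.14],"turn": [0,0,0],"gripper": -0.4},{"xyz": [0,-0.015,0.14],"turn": [0,0,0],"gripper": -0.4},{"xyz": [0,-0.015,0.14],"turn": [0,0,0],"gripper": -0.4},{"xyz": [0,0,0.03],"turn": [0,0,0],"gripper": -0.4},{"xyz": [0,0,0.03],"turn": [0,0,0],"gripper": -0.4},{"xyz": [0,0,0],"turn": [0,0,0],"gripper": -0.4},{"xyz": [0,0,0],"turn": [0,0,0],"gripper": -0.4}]'

```text
time_s: 16.78
position: [0.4794, -0.2173, 0.0289]
tool_rot: [[0.997, -0.079, -0.008], [-0.08, -0.992, -0.1], [0.0, 0.101, -0.995]]
ft_force: [-0.0, -0.5, -2.4]
grip_width: 0.0444
```

Call:
step_arm --steps '[{"xyz": [0,0,0.03],"turn": [0,0,0],"gripper": -0.4},{"xyz": [0,0,0.03],"turn": [0,0,0],"gripper": -0.4},{"xyz": [0,0,0],"turn": [0,0,0],"gripper": -0.4},{"xyz": [0,0,0],"turn": [0,0,0],"gripper": -0.4}]'

```text
time_s: 17.12
position: [0.4796, -0.2175, 0.0278]
tool_rot: [[0.997, -0.079, -0.007], [-0.079, -0.992, -0.101], [0.001, 0.101, -0.995]]
ft_force: [-2.1, 2.4, 9.9]
grip_width: 0.0445
```

Contact as before, at the same height. Releasing and retracting.

Call:
step_arm --steps '[{"xyz": [0,0,-0.02],"turn": [0,0,0],"gripper": -0.4},{"xyz": [0,0,0],"turn": [0,0,0],"gripper": 0.12},{"xyz": [0,0,0],"turn": [0,0,0],"gripper": 0.2},{"xyz": [0,0,0],"turn": [0,0,0],"gripper": 0.3},{"xyz": [0,0,0],"turn": [0,0,0],"gripper": 0.4},{"xyz": [0,0,0],"turn": [0,0,0],"gripper": 0.4},{"xyz": [0,0,0],"turn": [0,0,0],"gripper": 0.4},{"xyz": [0,0,-0.2],"turn": [0,0,0],"gripper": 0.4},{"xyz": [0,0,-0.4],"turn": [0,0,0],"gripper": 0.4},{"xyz": [0,0,-0.9],"turn": [0,0,0],"gripper": 0.4},{"xyz": [0,0,-0.9],"turn": [0,0,0],"gripper": 0.4},{"xyz": [0,0,-0.9],"turn": [0.63,0,0],"gripper": 0.4},{"xyz": [0,0,-0.9],"turn": [0.63,0,0],"gripper": 0.4},{"xyz": [0,0,-0.9],"turn": [0,0,0],"gripper": 0.4},{"xyz": [0,0,0],"turn": [0,0,0],"gripper": 0.4},{"xyz": [0,0,0],"turn": [0,0,0],"gripper": 0.4}]'

```text
time_s: 18.45
position: [0.4809, -0.2026, 0.2327]
tool_rot: [[0.997, -0.08, 0.004], [-0.079, -0.997, -0.003], [0.004, 0.002, -1.0]]
ft_force: [-0.4, 0.1, -0.6]
grip_width: 0.0597
```

```bash
python3 look.py tray3; python3 prof.py tray3; python3 - <<'E'
from h import *
im,d,c,g=load('tray3')
v,u=np.mgrid[0:420,0:560];E=np.array(c['extrinsics'])
P=(np.stack([(u-c['cx'])/c['fx']*d,(v-c['cy'])/c['fy']*d,d,np.ones_like(d)],-1)@E.T)[...,:3]
p0=np.array([.47829,-.25]);ux=np.array([.99682,-.07975]);uy=np.array([.07975,.99682])
X=(P[...,:2]-p0)@ux;Y=(P[...,:2]-p0)@uy-.0105;z=P[...,2]
k=(d>0)&(abs(X)<.019)&(z>.0095)&(z<.03)&(Y>-.04)&(Y<.12);print('last end y',np.percentile(Y[k],99.7))
k=(d>0)&(abs(X)<.05)&(abs(X)>.015)&(z>.023)&(z<.03)&(Y>.12);print('bar y',np.percentile(Y[k],[.5,99.5]) if k.any() else '')
k=(d>0)&(abs(X)<.02)&(z>.048)&(z<.06)&(Y>.1)&(Y<.2);print('knob',X[k].mean() if k.any() else '',Y[k].mean() if k.any() else '')
E
```

```text
18.45 [ 0.4809 -0.2026  0.2327] head -4.56 z [ 0.004 -0.003 -1.   ] w 0.0597 F [-0.4  0.1 -0.6]
[[0.997, -0.078, -0.02, 0.487], [-0.08, -0.952, -0.295, -0.127], [0.004, 0.296, -0.955, 0.356], [0.0, 0.0, 0.0, 1.0]]
y-0.205 z 0.0192 [-0.0464  0.0485]
y-0.195 z 0.0123 [-0.026   0.0186]
y-0.185 z 0.0125 [-0.0258  0.0185]
y-0.175 z 0.0121 [-0.0256  0.0184]
y-0.165 z 0.0123 [-0.0255  0.0182]
y-0.155 z 0.0122 [-0.0265  0.0181]
y-0.145 z 0.0124 [-0.0264  0.0186]
y-0.135 z 0.0126 [-0.0262  0.0191]
y-0.125 z nan -
y-0.115 z 0.0240 [-0.0257  0.022 ]
y-0.105 z 0.0229 [-0.0256  0.0219]
y-0.095 z 0.0220 [-0.0266  0.0218]
y-0.085 z 0.0210 [-0.0264  0.0218]
y-0.075 z 0.0198 [-0.0233  0.0216]
y-0.065 z 0.0190 [-0.0232  0.0215]
y-0.055 z 0.0180 [-0.0231  0.0214]
y-0.045 z 0.0171 [-0.0229  0.0213]
y-0.035 z 0.0241 [-0.0235  0.0218]
y-0.025 z 0.0227 [-0.0234  0.0218]
y-0.015 z 0.0219 [-0.0232  0.0217]
y-0.005 z 0.0208 [-0.0231  0.0215]
y0.005 z 0.0199 [-0.023   0.0214]
y0.015 z 0.0190 [-0.0228  0.0219]
y0.025 z 0.0180 [-0.0227  0.0223]
y0.035 z 0.0171 [-0.0225  0.0222]
y0.045 z 0.2892 [-0.0234  0.0221]
y0.055 z 0.3034 [-0.0234  0.022 ]
y0.065 z 0.0140 [-0.0232  0.0218]
y0.075 z 0.0131 [-0.023   0.0217]
y0.085 z 0.0049 -
y0.095 z 0.0049 -
y0.105 z 0.0048 -
y0.115 z 0.0049 -
y0.125 z 0.0050 -
y0.135 z 0.0049 -
y0.145 z 0.0060 [-0.0498  0.0496]
y0.155 z 0.0258 [-0.0493  0.0492]
y0.165 z 0.0051 [-0.0499  0.0497]
last end y 0.07976777739228622
bar y [0.13931782 0.17292805]
knob -2.164566550385255e-05 0.15430641222573752
  return _methods._mean(a, axis=axis, dtype=dtype,
  ret = ret.dtype.type(ret / rcount)
```

Both plates are shingled as planned: tilt 0.10, centres 80 mm apart, end at y = 0.080. The stop face is at about 0.1465 and the knob at tray (0, 0.154), so the travel is ~66 mm. Now the knob.

Call:
step_arm --steps '[{"xyz": [0,-0.74,0],"turn": [0,0,0],"gripper": 0.3},{"xyz": [0,-0.74,0],"turn": [0,0,0],"gripper": 0.3},{"xyz": [0,-0.74,0],"turn": [0,0,0],"gripper": 0.3},{"xyz": [0,-0.74,0],"turn": [0,0,0],"gripper": 0.3},{"xyz": [0,0,0.8],"turn": [0,0,0],"gripper": 0.3},{"xyz": [0,0,0.8],"turn": [0,0,0],"gripper": 0.3},{"xyz": [0,0,0.8],"turn": [0,0,0],"gripper": 0.3},{"xyz": [0,0,0.8],"turn": [0,0,0],"gripper": 0.3},{"xyz": [0,0,0],"turn": [0,0,0],"gripper": 0.3},{"xyz": [0,0,0],"turn": [0,0,0],"gripper": 0.3}]'

```text
time_s: 19.33
position: [0.4891, -0.0839, 0.1014]
tool_rot: [[0.997, -0.079, -0.004], [-0.079, -0.997, 0.002], [-0.005, -0.002, -1.0]]
ft_force: [-0.5, -0.1, 0.6]
grip_width: 0.0558
```

Call:
step_arm --steps '[{"xyz": [0.04,0.04,0.4],"turn": [0,0,0],"gripper": 0.3},{"xyz": [0,0,0.4],"turn": [0,0,0],"gripper": 0.3},{"xyz": [0,0,0.4],"turn": [0,0,0],"gripper": 0.3},{"xyz": [0,0,0],"turn": [0,0,0],"gripper": 0.3},{"xyz": [0,0,0],"turn": [0,0,0],"gripper": 0.3},{"xyz": [0,0,0],"turn": [0,0,0],"gripper": 0.3}]'

```text
time_s: 19.83
position: [0.4922, -0.0864, 0.0562]
tool_rot: [[0.997, -0.079, 0.002], [-0.079, -0.997, -0.001], [0.002, 0.001, -1.0]]
ft_force: [-0.4, -0.0, -0.3]
grip_width: 0.0553
```

Call:
step_arm --steps '[{"xyz": [-0.02,0,0.08],"turn": [0,0,0],"gripper": 0.1},{"xyz": [0,0,0],"turn": [0,0,0],"gripper": -0.2},{"xyz": [0,0,0],"turn": [0,0,0],"gripper": -0.4},{"xyz": [0,0,0],"turn": [0,0,0],"gripper": -0.6},{"xyz": [0,0,0],"turn": [0,0,0],"gripper": -0.7},{"xyz": [0,0,0],"turn": [0,0,0],"gripper": -0.7},{"xyz": [0,0,0],"turn": [0,0,0],"gripper": -0.7}]' --squeeze 25

```text
time_s: 20.42
position: [0.4907, -0.086, 0.0519]
tool_rot: [[0.997, -0.079, 0.0], [-0.079, -0.997, -0.0], [0.0, 0.0, -1.0]]
ft_force: [-2.1, 0.9, 6.0]
grip_width: 0.0227
```

Call:
step_arm --steps '[{"xyz": [0,0.15,-0.02],"turn": [0,0,0],"gripper": -0.7},{"xyz": [0,0.15,0],"turn": [0,0,0],"gripper": -0.7},{"xyz": [0,0.15,0],"turn": [0,0,0],"gripper": -0.7},{"xyz": [0,0.15,0],"turn": [0,0,0],"gripper": -0.7},{"xyz": [0,0.15,0],"turn": [0,0,0],"gripper": -0.7},{"xyz": [0,0.15,0],"turn": [0,0,0],"gripper": -0.7},{"xyz": [0,0.15,0],"turn": [0,0,0],"gripper": -0.7},{"xyz": [0,0.15,0],"turn": [0,0,0],"gripper": -0.7},{"xyz": [0,0.15,0],"turn": [0,0,0],"gripper": -0.7},{"xyz": [0,0.15,0],"turn": [0,0,0],"gripper": -0.7},{"xyz": [0,0,0],"turn": [0,0,0],"gripper": -0.7},{"xyz": [0,0,0],"turn": [0,0,0],"gripper": -0.7}]'

```text
time_s: 21.42
position: [0.4858, -0.1466, 0.052]
tool_rot: [[0.997, -0.08, -0.0], [-0.08, -0.997, -0.001], [-0.0, 0.001, -1.0]]
ft_force: [0.5, -2.3, -7.7]
grip_width: 0.0227
```

```bash
python3 look.py stop1; python3 - <<'E'
from h import *
im,d,c,g=load('stop1')
v,u=np.mgrid[0:420,0:560];E=np.array(c['extrinsics'])
P=(np.stack([(u-c['cx'])/c['fx']*d,(v-c['cy'])/c['fy']*d,d,np.ones_like(d)],-1)@E.T)[...,:3]
p0=np.array([.47829,-.25]);ux=np.array([.99682,-.07975]);uy=np.array([.07975,.99682])
X=(P[...,:2]-p0)@ux;Y=(P[...,:2]-p0)@uy-.0105;z=P[...,2]
print('tcp tray y',(env.observe()['position'][:2]-p0)@uy-.0105)
k=(d>0)&(abs(X)<.044)&(abs(X)>.03)&(z>.022)&(z<.03)&(Y>.04)&(Y<.16);print('bar y',k.sum(),np.percentile(Y[k],[1,50,99]) if k.any() else '')
E
```

```text
21.4167 [ 0.4858 -0.1466  0.052 ] head -4.58 z [-0.    -0.001 -1.   ] w 0.0227 F [ 0.5 -2.3 -7.7]
[[0.997, -0.077, -0.024, 0.492], [-0.081, -0.953, -0.293, -0.071], [-0.0, 0.294, -0.956, 0.175], [0.0, 0.0, 0.0, 1.0]]
tcp tray y 0.0934746107993686
bar y 1519 [0.08636476 0.09487075 0.10195174]
```

Call:
step_arm --steps '[{"xyz": [0,0.06,0],"turn": [0,0,0],"gripper": -0.7},{"xyz": [0,0.05,0],"turn": [0,0,0],"gripper": -0.7},{"xyz": [0,0,0],"turn": [0,0,0],"gripper": -0.7},{"xyz": [0,0,0],"turn": [0,0,0],"gripper": -0.7}]'

```text
time_s: 21.8
position: [0.4855, -0.1502, 0.0521]
tool_rot: [[0.997, -0.079, -0.0], [-0.079, -0.997, -0.0], [-0.0, 0.0, -1.0]]
ft_force: [1.5, 0.6, -7.9]
grip_width: 0.023
```

Call:
step_arm --steps '[{"xyz": [0,0.025,0],"turn": [0,0,0],"gripper": -0.7},{"xyz": [0,0,0],"turn": [0,0,0],"gripper": -0.7},{"xyz": [0,0,0],"turn": [0,0,0],"gripper": -0.7}]'

```text
time_s: 22.05
position: [0.4854, -0.1511, 0.0521]
tool_rot: [[0.997, -0.079, -0.0], [-0.079, -0.997, 0.0], [-0.0, -0.0, -1.0]]
ft_force: [1.6, 1.1, -8.3]
grip_width: 0.023
```

Call:
step_arm --steps '[{"xyz": [0,0.025,0],"turn": [0,0,0],"gripper": -0.7},{"xyz": [0,0,0],"turn": [0,0,0],"gripper": -0.7},{"xyz": [0,0,0],"turn": [0,0,0],"gripper": -0.7}]'

```text
time_s: 22.3
position: [0.4853, -0.1521, 0.0521]
tool_rot: [[0.997, -0.08, -0.0], [-0.08, -0.997, 0.0], [-0.0, -0.0, -1.0]]
ft_force: [1.6, 1.6, -9.2]
grip_width: 0.0231
```

Call:
step_arm --steps '[{"xyz": [0,0.02,0],"turn": [0,0,0],"gripper": -0.7},{"xyz": [0,0,0],"turn": [0,0,0],"gripper": -0.7},{"xyz": [0,0,0],"turn": [0,0,0],"gripper": -0.7}]'

```text
time_s: 22.55
position: [0.4852, -0.1528, 0.0521]
tool_rot: [[0.997, -0.08, -0.0], [-0.08, -0.997, 0.0], [-0.0, -0.0, -1.0]]
ft_force: [2.9, 3.6, -9.4]
grip_width: 0.0228
```

The force rose from 1.6 to 3.6 N just where contact was expected (face at about 0.080). Let go, retract and check.

Call:
step_arm --steps '[{"xyz": [0,0,0],"turn": [0,0,0],"gripper": -0.3},{"xyz": [0,0,0],"turn": [0,0,0],"gripper": 0},{"xyz": [0,0,0],"turn": [0,0,0],"gripper": 0.3},{"xyz": [0,0,0],"turn": [0,0,0],"gripper": 0.3},{"xyz": [0,0,0],"turn": [0,0,0],"gripper": 0.3},{"xyz": [0,0,-0.3],"turn": [0,0,0],"gripper": 0.3},{"xyz": [0,0,-0.8],"turn": [0,0,0],"gripper": 0.3},{"xyz": [0,0,-0.9],"turn": [0,0,0],"gripper": 0.3},{"xyz": [0,0,-0.9],"turn": [0,0,0],"gripper": 0.3},{"xyz": [0,0,-0.9],"turn": [0,0,0],"gripper": 0.3},{"xyz": [0,0,-0.9],"turn": [0,0,0],"gripper": 0.3},{"xyz": [0,0.7,0],"turn": [0,0,0],"gripper": 0.3},{"xyz": [0,0.7,0],"turn": [0,0,0],"gripper": 0.3},{"xyz": [0,0,0],"turn": [0,0,0],"gripper": 0.3},{"xyz": [0,0,0],"turn": [0,0,0],"gripper": 0.3}]'

```text
time_s: 23.8
position: [0.4805, -0.2097, 0.24]
tool_rot: [[0.997, -0.082, -0.0], [-0.082, -0.997, 0.0], [-0.0, -0.0, -1.0]]
ft_force: [-0.5, 0.2, -0.2]
grip_width: 0.0557
```

```bash
python3 look.py tray4; python3 prof.py tray4|awk 'NR%2'; python3 - <<'E'
from h import *
im,d,c,g=load('tray4')
v,u=np.mgrid[0:420,0:560];E=np.array(c['extrinsics'])
P=(np.stack([(u-c['cx'])/c['fx']*d,(v-c['cy'])/c['fy']*d,d,np.ones_like(d)],-1)@E.T)[...,:3]
p0=np.array([.47829,-.25]);ux=np.array([.99682,-.07975]);uy=np.array([.07975,.99682])
X=(P[...,:2]-p0)@ux;Y=(P[...,:2]-p0)@uy-.0105;z=P[...,2]
k=(d>0)&(abs(X)<.044)&(abs(X)>.03)&(z>.022)&(z<.03)&(Y>.04)&(Y<.16);print('bar y',np.percentile(Y[k],[1,50,99]))
for lo,hi in ((-.06,.07),(-.13,-.045)):
    k=(d>0)&(abs(X)<.02)&(z>.0095)&(z<.026)&(Y>lo)&(Y<hi)
    a=Y[k];b=z[k];j=np.argmax(np.histogram(a[b>.0235],np.arange(lo,hi,.001))[0]);print('top end near',np.percentile(a[b>.0230],1) if (b>.023).any() else '')
E
```

```text
23.8 [ 0.4805 -0.2097  0.24  ] head -4.68 z [-0.  0. -1.] w 0.0557 F [-0.5  0.2 -0.2]
[[0.997, -0.079, -0.024, 0.487], [-0.082, -0.953, -0.292, -0.135], [-0.0, 0.293, -0.956, 0.363], [0.0, 0.0, 0.0, 1.0]]
y-0.205 z 0.0227 [-0.0489  0.0493]
y-0.185 z 0.0126 [-0.0258  0.0189]
y-0.165 z 0.0124 [-0.0254  0.0187]
y-0.145 z 0.0125 [-0.0264  0.0185]
y-0.125 z 0.0132 [-0.026   0.0164]
y-0.105 z 0.0231 [-0.0255  0.0225]
y-0.085 z 0.0210 [-0.0264  0.0223]
y-0.065 z 0.0189 [-0.0231  0.0222]
y-0.045 z 0.0171 [-0.0228  0.022 ]
y-0.025 z 0.0230 [-0.0233  0.0213]
y-0.005 z 0.0209 [-0.023   0.0223]
y0.015 z 0.0189 [-0.0227  0.0221]
y0.035 z 0.0171 [-0.0224  0.0219]
y0.055 z 0.0150 [-0.0232  0.0217]
y0.075 z 0.0131 [-0.0494  0.0493]
y0.095 z 0.0249 [-0.0497  0.0492]
y0.115 z 0.0049 -
y0.135 z 0.0051 -
y0.155 z 0.0051 -
bar y [0.07984759 0.08815751 0.09551553]
top end near -0.03934463866160673
top end near -0.12007183034695629
```

View pics/tray4.png

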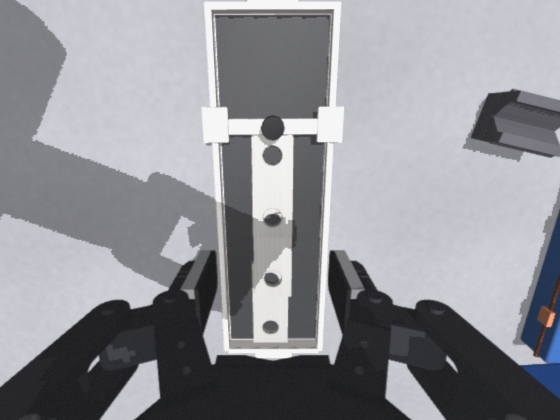

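The picture shows the three plates in a straight row, with the stop bar (row ~127) against the last plate. Everything measures in tolerance: stop face at y ≈ 0.079–0.080, plate end at ≈ 0.080, spacing 80 mm. Handing in.

```bash
python3 -c "
from rig import order
print(order.close_job())"
```

```text
the job is handed in; nothing more can be done
None
```

I laid both loose plates in the tray, shingled in a row after the first plate. I then slid the cross-stop up to the last plate, retracted the arm clear and handed the job in. The clock read about 24 s of the 61 s allowed.

The last wrist-camera check, from depth readings in tray coordinates, showed:
- **First plate:** flat and not visibly moved.
- **Second plate:** starts at y ≈ -0.120 m and leans on the first at about 0.10 rad.
- **Third plate:** lies from y ≈ -0.040 to 0.080 m, also at about 0.10 rad. That puts the centres 80 mm apart, and both plates are within about 2 mm of the tray's centre line.
- **Stop:** its face is at about 0.080 m, against the last plate's end. The force rose from 1.6 to 3.6 N at that point, which I took as contact.

No check failed or disagreed. While I closed on the loose plates on the light plate, the wrist read 16 N and then 6 N upward, probably the fingertips touching its surface, well under the limits. I took no final picture of the flange, ring gauge or the tools at the back; the arm was not moved near them.

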